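# Zero the photometer on the blank, then read the sample

### The arm

A 7-joint arm with a two-finger parallel gripper is mounted at the origin on a cart in front of the work surface, level with it; the furniture and walls round the work are solid. World frame = base frame: x ahead of the robot, y to its left, z up, the work surface at z = 0. Lengths are in m, angles in rad, forces in N, time in s.
With the tool pointing down it reaches from about 0.425 to 0.925 m from the base axis. Payload 6.8 kg.
Tool frame: the origin (TCP) lies at the very end of the fingers, on their centre line; the grasp point (between the pads) lies 19 mm behind it; y points along the fingers, z is the direction in which the jaws open and shut, and the axes are right-handed (so a half turn about y gives the same grasp; the last joint's range is limited). The gripper opens to 85 mm and grips with 20 to 120 N. Pads are 22 mm wide; open, the fingers measure 114 mm over their backs; the gripper's body (76 mm by 85 mm) begins 54 mm behind the grasp point. The pads swing forward as they close: fully open they stand 13 mm farther back than shut.
Start: joints at [-1.37, 0.477, 0.022, 1.555, -0.011, 1.109, -0.083], TCP at [0.205, 0.643, 0.231] pointing down, gripper open.
Joint ranges: [-2.96, 2.96], [-0.34, 2.1], [-1.41, 1.46], [0.24, 2.44], [-1.37, 4.51], [0.17, 1.92], [-2.96, 2.96]. Speed limits (rad/s): [2.39, 2.39, 3.14, 3.14, 3.14, 3.14, 3.14].

### API

Orientations are given as a rotation vector (axis times angle).
In Python, from bench import r gives the robot as it stands.
- The arm moves only by the tool drive_tool, never from a script. Its argument "series" is a list of rows, each a list of 7 numbers: the shift along the tool's x, y, z in mm, then the turn, a rotation vector about the tool's x, y, z in degrees, then the finger opening in mm, from 0 to 85.4. In form: [[tx, ty, tz, wx, wy, wz, grip], ...]. A call has 1 to 5 rows; each row is the pose to reach, as a shift and turn from the pose measured when the call began, along the tool's axes at that moment; what a row does not reach only later rows make up. A row lasts 1/10 s, in which the tool goes at most 50 mm and 8.59 degrees, less where a joint would pass 70% of its speed; a pose out of reach is approached as far as the arm can. A call with a gripper value outside its range is refused whole. The fingers move at their own pace and stop on an object; "squeeze" is the grip in N (left out, the last holds). Time passes only in rows, so rows that repeat a pose let the fingers close. It gives the time, the measured TCP pose, the force and the opening at its end, in the units of the state.
- r.get_obs(): the state, without advancing time (a new reading comes with each control period).
- r.grab_frame(name): name is "side" or "top"; returns a dict with "frame" (384x512x3 uint8, blue, green, red), "intrinsics" (3x3 intrinsics, pixels), "rvec" (rotation vector, rad) and "tvec" (3), from world to camera coordinates, as OpenCV has them. Camera axes: x right, y down, z forward; pixel columns grow to the right and rows downward; lengths in m; the calibration is good to about 2 mm. A picture is of the moment at which its call begins. There is no depth.
- r.hand_in(): hands the job in, once; it reports no verdict.
The state is a dict: "clock": time; "joints": joint angles; "qvel": joint speeds; "tau": joint torques, N m; "tcp_pos": TCP position; "orientation": TCP orientation; "contact_force": force on the tool from outside, world axes, zero at the start; "moment": the same for the moment, N m; "grip_width": finger opening in m.
Only numpy, scipy, OpenCV 4.12 (cv2) and the standard library are available. Lean on these libraries where they do the work, as an engineer would, in place of code of your own. Each camera call takes 0.05 s, during which the arm holds its last target.

### The job

Take a reading on the bench photometer, in this order: push its hinged sample lid fully shut, press the round zero key right down and let it up while the blank is still in the beam, push the rod at the front all the way in so that the sample moves into the beam, then press the wide bar-shaped read key right down and let it up. It is all pressing and pushing with the closed fingers: lift nothing, press neither of the two small square keys, and leave the instrument and the things beside it where they stand.

Things in the scene. Friction and masses are not known exactly. Their poses are not given: they have to be found in the camera images.
- photometer: White bench photometer, 216 mm deep (x), 236 mm wide (y), 5 kg, loose on rubber feet. Origin: centre of its underside. x points to its back, y to its left seen from the robot, z up. Top 72 mm high. Left half: keypad plate in front, tilted display (to 114 mm high) behind at x +18 to +106 mm. Right half: sample well with lid; a push rod comes out of the front face (x = -106 mm).
- lid (a joint): Sample lid, angle in rad: 0 shut, 1.35 wide open; starts at 0.85 to 1.2. Grey plate, 91 mm wide (y), 12 mm thick, reaching 131 mm from its hinge at the back, plus a lip 10 mm longer, 44 mm wide, in the middle of the front edge. The stiff hinge (0.1 N m) holds it at any angle, so it must be pushed down all the way.
- lid_hinge_line (a point): Middle of the lid's hinge axis, 79 mm above the worktop; the axis runs along the photometer's y. From here the shut lid extends 131 mm toward the photometer's front (-x), its outer face 13 mm above the axis.
- lid_edge (a point): Point on the lid's outer (upper) face, in the middle of its width, 120 mm from the hinge axis and 11 mm short of the front edge (the lip not counted); 92 mm above the worktop when shut. Moves with the lid; x of its frame points to the hinge, z out of the outer face.
- zero_key (a joint): Round zero key, travel in m: 0 up, 0.004 fully down. Spring: 2.1 N to start, 4.5 N at the bottom; comes up by itself.
- zero_key_top (a point): Centre of the top of the round zero key (24 mm across), front row, right-hand key of the row, 81 mm above the worktop when up.
- read_key (a joint): Bar-shaped read key, travel in m: 0 up, 0.004 fully down. Same spring as the zero key.
- read_key_top (a point): Centre of the top of the wide bar-shaped read key (21 x 44 mm, long side along y), front row, left-hand key, 58 mm to the left of the zero key, 81 mm above the worktop when up.
- up_key (a joint): Left one of the two small square keys (14 mm, wavelength keys) behind the front row, travel in m, 0 up; centre at photometer x -16, y +76 mm. Not to be pressed.
- down_key (a joint): Right one of the two small square keys (14 mm), travel in m, 0 up; centre at photometer x -16, y +26 mm, 56 mm behind the zero key. Not to be pressed.
- changer (a joint): Push rod with the two-cuvette carriage, travel in m: 0 out (blank in the beam), 0.024 fully in at its stop (sample in the beam). Slides along the photometer's +x with about 2.5 N of friction and stays where it is left.
- rod_end (a point): Middle of the front face of the black knob (19 mm thick, 16 mm long) on the 8 mm rod, 45 mm above the worktop; it faces the photometer's front (-x). It stands about 44 mm in front of the front face when out, 20 mm when in.
- dropper: Brown dropper bottle, 34 mm across, 102 mm high, standing close to the photometer's left side or further left; origin under its centre. Bystander.
- cup: Sample cup with a red screw lid, 58 mm across, 70 mm high, standing to the left of the photometer or close to its left side; origin under its centre. Bystander.
- bench_timer: Flat bench timer, 66 x 66 x 18 mm, lying in front of the photometer's right-hand corner, beside the rod; origin under its centre. Bystander.

How it is judged:
On the way, in this order (a step that is already met when the one before it is completed fails the run):
1. the lid is shut (value of joint lid below 0.05 rad), for 0.2 s.
2. the zero key is pressed down with the lid shut and the rod still out (value of joint zero_key above 0.003 m and value of joint lid below 0.05 rad and value of joint changer below 0.005 m), for 0.05 s.
3. the rod is pushed fully in, the zero key up again (value of joint changer above 0.0215 m and value of joint zero_key below 0.001 m and value of joint lid below 0.05 rad), for 0.1 s.
4. the read key is pressed down with the rod in and the lid shut (value of joint read_key above 0.003 m and value of joint changer above 0.0215 m and value of joint lid below 0.05 rad), for 0.05 s.
At the end, for the whole second after the job is handed in: The lid is shut (within 0.05 rad), the rod is in (within 2.5 mm of its stop), all keys are up again, and the photometer stands still within 20 mm of where it stood (all of step 3 and value of joint each of read_key, up_key, down_key below 0.001 m and distance of photometer from where it was at the start of the episode below 0.02 m and linear speed of photometer below 0.01 m/s); the robot touches nothing.
It fails at once if the zero key is pressed while the lid is open or after the rod has been pushed in (value of joint zero_key above 0.002 m and (value of joint lid above 0.06 rad or value of joint changer above 0.006 m)).
It fails at once if the read key is pressed while the lid is open or before the rod is fully in (value of joint read_key above 0.002 m and (value of joint lid above 0.06 rad or value of joint changer below 0.021 m)).
It fails at once if one of the small square keys is pressed (value of joint any of up_key, down_key above 0.002 m).
It fails at once if the photometer is shoved, lifted or tipped (distance of photometer from where it was at the start of the episode above 0.02 m or angle between photometer's own z axis and vertical above 0.06 rad).
It fails at once if a bystander is shoved, lifted or knocked over (distance of any of dropper, cup, bench_timer from where it was at the start of the episode above 0.02 m or angle between any of dropper, cup's own z axis and vertical above 0.4 rad).
It also fails if it takes over 54 s, if anything falls off the work surface, if the arm or the gripper's body presses on something with over 40 N, if the wrist force passes 120 N, or if a joint passes its speed limit or range.

## Working session

There is one attempt and no reset: what is moved stays moved. The work goes in short steps, Python scripts to look and compute and a tool call to move; the robot and the scene stay as the last step left them, time stands still between calls to the robot, and variables do not carry over. Pictures are saved under pics/ and viewed, and the job is handed in when it is done.

Besides the shell and the picture viewer there is one more tool, called in YAML: its name, and indented under it one key for each argument. drive_tool: Moves the arm, as the interface text tells. Its arguments: {"type":"object","properties":{"series":{"type":"array","items":{"type":"array","items":{"type":"number"}}},"squeeze":{"type":"number"}},"required":["series"]}

```bash
ls; mkdir -p pics; python3 - <<'E'
from bench import r
import cv2,numpy as np
o=r.get_obs(); print(o)
for n in("side","top"):
    f=r.grab_frame(n); cv2.imwrite(f"pics/{n}0.png",f["frame"]); print(n,f["intrinsics"],f["rvec"],f["tvec"])
    np.savez(f"{n}0.npz",**f)
E
```

```text
pics
{'clock': 0.0, 'joints': array([-1.37010828,  0.4778098 ,  0.02237587,  1.55645264, -0.0114707 ,
        1.10929459, -0.08311978]), 'qvel': array([-1.78592845e-03,  1.09942830e-03,  2.66240960e-03, -7.25449419e-05,
       -3.08290183e-04,  1.12908613e-03, -1.72715502e-04]), 'tau': array([ 5.99228915e-04, -5.96460056e+01,  1.60813842e+00, -2.81198716e+01,
        1.25054520e-02,  9.18241072e-03, -7.56527982e-06]), 'tcp_pos': array([0.20499971, 0.64249762, 0.23031942]), 'orientation': array([-1.55901068,  0.24250342, -0.24234023]), 'contact_force': array([ 0.2783337 , -0.90592118,  0.04048349]), 'moment': array([-0.01165417, -0.02261764, -0.03104633]), 'grip_width': 0.08565538598172596}
side [[389.04802772   0.         257.23159759]
 [  0.         389.04802772 190.81284013]
 [  0.           0.           1.        ]] [ 2.06657371 -0.31978921  0.21681526] [-0.47638614  0.20616437  0.76597246]
top [[370.50091737   0.         252.11559597]
 [  0.         370.50091737 197.1325893 ]
 [  0.           0.           1.        ]] [ 2.1051457  -2.16771949  0.13206964] [0.14362988 0.58178885 0.88186792]
```

View pics/side0.png

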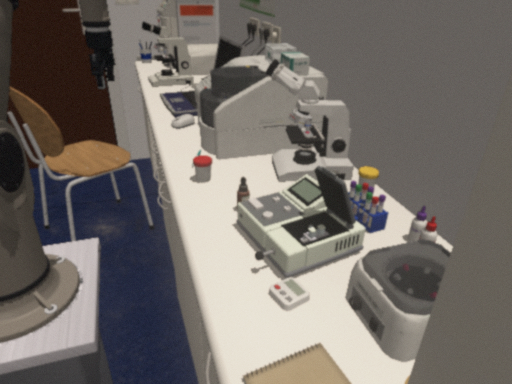

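View pics/top0.png

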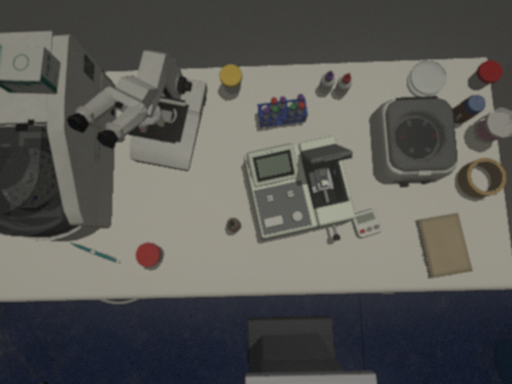

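The side view shows the photometer at about (300,225), its lid open and its knob at (260,256). The top view shows the keypad at about (282,207), the knob at (337,237) and the timer at (366,222). I'll zoom in for exact pixels.

```bash
python3 - <<'E'
import cv2
a=cv2.imread("pics/top0.png")[130:250,235:395]; cv2.imwrite("pics/topz.png",cv2.resize(a,None,fx=5,fy=5,interpolation=cv2.INTER_CUBIC))
a=cv2.imread("pics/side0.png")[160:280,225:385]; cv2.imwrite("pics/sidez.png",cv2.resize(a,None,fx=5,fy=5,interpolation=cv2.INTER_CUBIC))
E
```

```text
(no output)
```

View pics/topz.png

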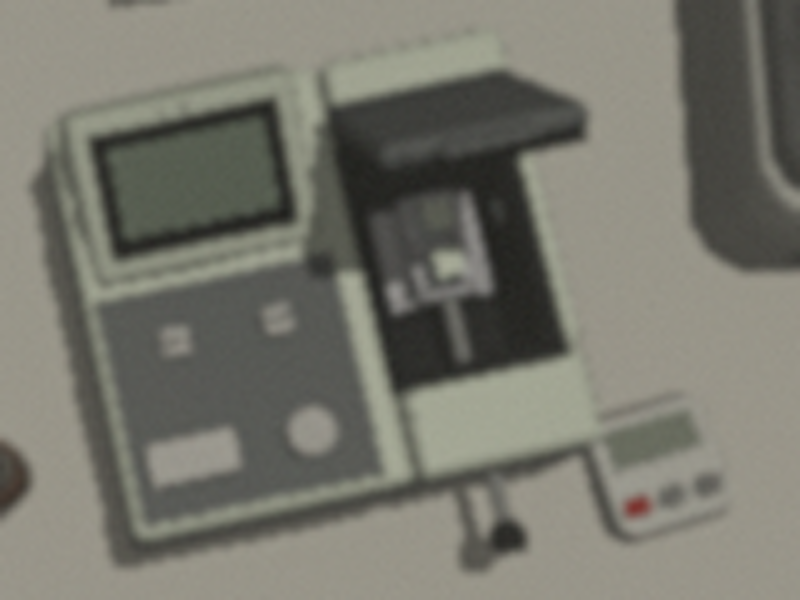

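View pics/sidez.png

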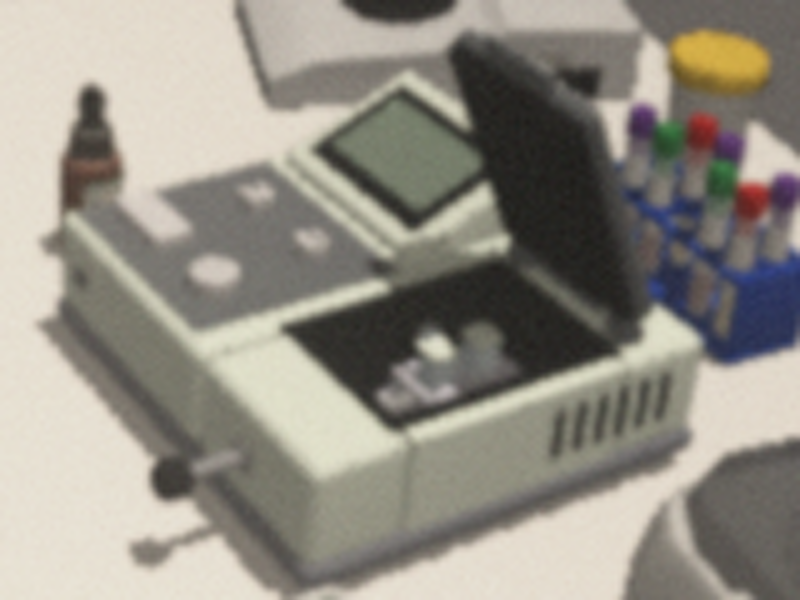

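```bash
cat > h.py <<'E'
import numpy as np,cv2
from scipy.optimize import least_squares
C={n:np.load(f"{n}0.npz") for n in("side","top")}
def proj(n,P):
    c=C[n]; return cv2.projectPoints(np.atleast_2d(np.float64(P)),c["rvec"],c["tvec"],c["intrinsics"],None)[0][:,0]
def ray(n,uv):
    c=C[n];R=cv2.Rodrigues(c["rvec"])[0]
    d=R.T@np.linalg.inv(c["intrinsics"])@np.array([*uv,1]); o=-R.T@c["tvec"].ravel(); return o,d
def onz(n,uv,z):
    o,d=ray(n,uv); return o+d*(z-o[2])/d[2]
def zo(n,u,v):
    ox,oy={"top":(235,130),"side":(225,160)}[n]; return np.array([(u+.5)/5-.5+ox,(v+.5)/5-.5+oy])
def W(p,P):
    c,s=np.cos(p[2]),np.sin(p[2]);P=np.atleast_2d(P)
    return np.c_[p[0]+c*P[:,0]-s*P[:,1],p[1]+s*P[:,0]+c*P[:,1],P[:,2]]
E
cat > fit.py <<'E'
from h import *
K=np.array([[-72,26,81],[-72,84,81],[-16,76,80],[-16,26,80]])/1000
obs={"top":[(313,431),(194,457),(176,340),(280,319)],"side":[(214,272),(155,215),(257,193),(312,240)]}
O={n:np.array([zo(n,*q) for q in obs[n]]) for n in obs}
def res(p,ns=("top","side")): return np.concatenate([(proj(n,W(p,K))-O[n]).ravel() for n in ns])
for ns in (("top",),("side",),("top","side")):
    s=least_squares(lambda p:res(p,ns),[0.6,0,0]); print(ns,s.x,s.fun.round(1))
p=s.x; np.save("pose.npy",p)
print(W(p,K))
for n,uv in(("top",(506,535)),("side",(173,478))):
    w=onz(n,zo(n,*uv),.045); d=w-[p[0],p[1],0]; c,s_=np.cos(p[2]),np.sin(p[2]); print("knob",n,w,c*d[0]+s_*d[1],-s_*d[0]+c*d[1])
E
python3 fit.py
```

```text
('top',) [0.60891378 0.01108265 0.21498282] [-0.4 -0.3 -0.3  0.4  0.7  0.4  0.1 -0.5]
('side',) [0.60818223 0.011814   0.21476709] [ 0.1 -0.3 -0.8 -0.3  0.1  0.3  0.6  0.3]
('top', 'side') [0.6084971  0.01133504 0.21482011] [-0.5 -0.1 -0.4  0.6  0.6  0.5  0.  -0.3  0.3 -0.2 -0.6 -0.3  0.3  0.3
  0.8  0.4]
[[0.53260958 0.02138906 0.081     ]
 [0.52024562 0.07805591 0.081     ]
 [0.57666382 0.08217741 0.08      ]
 [0.5873224  0.03332667 0.08      ]]
knob top [ 0.48179345 -0.07526584  0.045     ] -0.14225218699883052 -0.05760070650226598
knob side [ 0.48112891 -0.07294471  0.045     ] -0.14240665348485126 -0.05519126824572706
```

```bash
cat > lid.py <<'E'
from h import *
p=np.load("pose.npy")
def body(n,uv,z):
    w=onz(n,zo(n,*uv),z); d=w-[p[0],p[1],0]; c,s=np.cos(p[2]),np.sin(p[2]); return np.round([c*d[0]+s*d[1],-s*d[0]+c*d[1]],4)
print("well top",body("top",(400,388),.072),body("top",(570,350),.072),"side",body("side",(395,425),.072),body("side",(285,325),.072),body("side",(615,355),.072),body("side",(510,262),.072))
def lidpts(hx,ly,a,l,t,y): # l from hinge, t height above axis
    return W(p,[[hx-l*np.cos(a)+ -t*-np.sin(a), ly+y, .079+l*np.sin(a)+t*np.cos(a)]])[0]
def draw(n,hx,ly,a,name):
    im=cv2.resize(C[n]["frame"][{"top":130,"side":160}[n]:,{"top":235,"side":225}[n]:][:120,:160],None,fx=5,fy=5,interpolation=cv2.INTER_CUBIC)
    off=np.array({"top":(235,130),"side":(225,160)}[n])
    def L(P,Q,col):
        a_,b_=[tuple(np.int32((proj(n,X)[0]-off+.5)*5-.5)) for X in(P,Q)]; cv2.line(im,tuple(map(int,a_)),tuple(map(int,b_)),col,1)
    for t,col in((.001,(0,0,255)),(.013,(0,255,0))):
        q=[lidpts(hx,ly,a,l,t,y) for l,y in((0,.0455),(.131,.0455),(.131,.022),(.141,.022),(.141,-.022),(.131,-.022),(.131,-.0455),(0,-.0455))]
        for i in range(8): L(q[i],q[(i+1)%8],col)
    b=W(p,[[x,y,z] for z in(0,.072) for x,y in((-.108,-.118),(-.108,.118),(.108,.118),(.108,-.118))])
    for k in(0,4):
        for i in range(4): L(b[k+i],b[k+(i+1)%4],(255,255,0))
    cv2.imwrite(name,im)
if __name__=="__main__":
    import sys
    hx,ly,a=map(float,sys.argv[1:4])
    for n in("top","side"): draw(n,hx,ly,a,f"pics/lid_{n}_{sys.argv[4]}.png")
E
python3 lid.py 0.065 -0.0565 1.05 a; python3 -c "
import cv2,numpy as np
cv2.imwrite('pics/la.png',cv2.resize(np.vstack([cv2.imread('pics/lid_top_a.png')[:400],cv2.imread('pics/lid_side_a.png')]),None,fx=.6,fy=.6))"
```

```text
well top [-0.0621 -0.022 ] [-0.0641 -0.1058] side [-0.0614 -0.0989] [-0.0607 -0.0153] [ 0.0544 -0.1052] [ 0.0627 -0.0229]
```

View pics/lid_top_a.png

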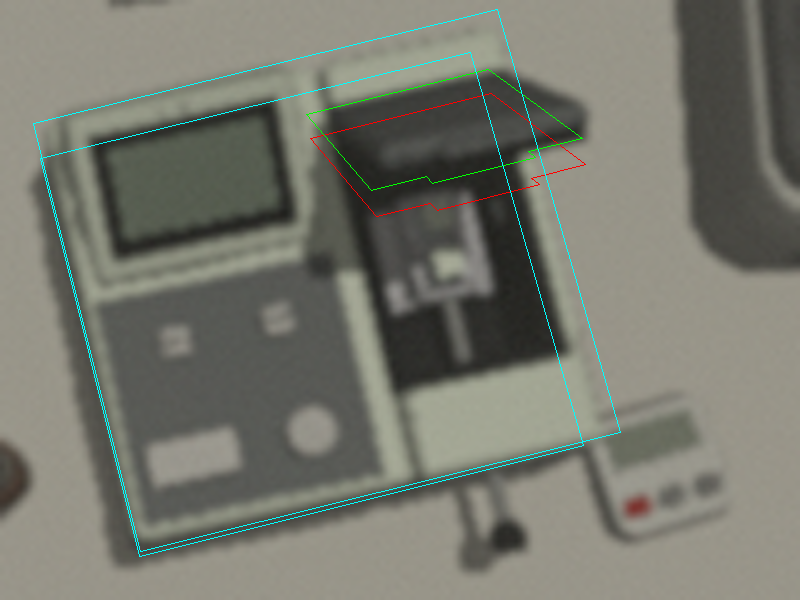

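View pics/lid_side_a.png

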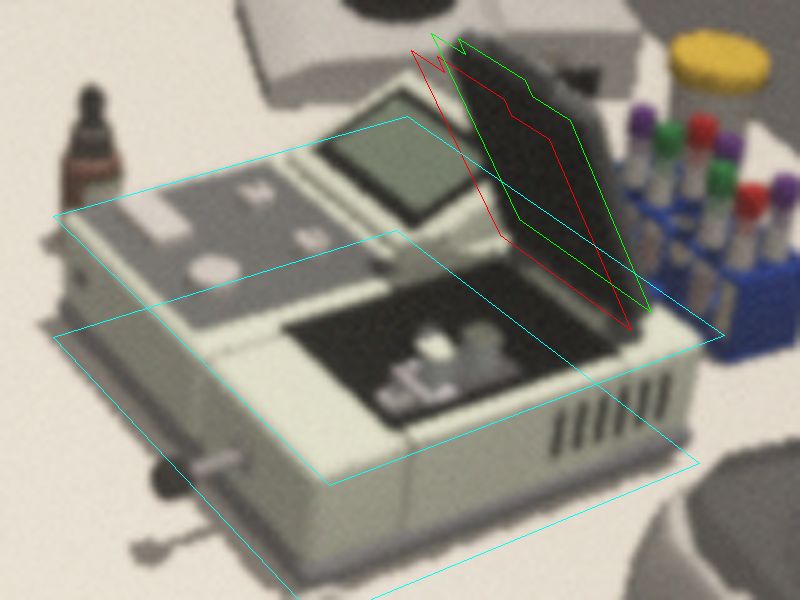

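```bash
python3 lid.py 0.066 -0.0600 1.18 b >/dev/null;python3 -c "
import cv2,numpy as np
a=cv2.imread('pics/lid_top_b.png')[:250,250:650];b=cv2.imread('pics/lid_side_b.png')[:400,380:780]
cv2.imwrite('pics/lb.png',np.hstack([np.vstack([a,np.zeros((150,400,3),np.uint8)]),b]))"
```

```text
(no output)
```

View pics/lb.png

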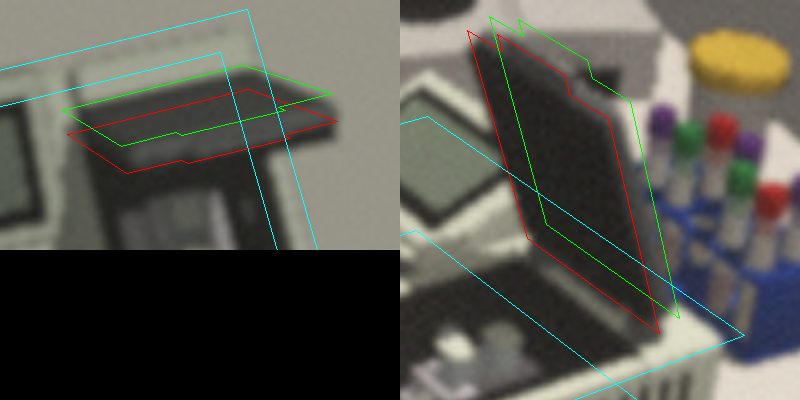

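```bash
cat > mv.py <<'E'
from h import *
from scipy.spatial.transform import Rotation as R
def rel(o,pos,rv):
    "row (mm,deg) from measured pose o to world pos / Rotation"
    R0=R.from_rotvec(o["orientation"]); t=R0.inv().apply(np.array(pos)-o["tcp_pos"])*1000
    w=(R0.inv()*rv).as_rotvec(degrees=True); return np.r_[t,w].round(1)
def down(yaw): # tool y down; tool x along world direction yaw
    x=np.array([np.cos(yaw),np.sin(yaw),0]);y=np.array([0,0,-1.]); return R.from_matrix(np.c_[x,y,np.cross(x,y)])
E
python3 - <<'E'
from mv import *
from bench import r
o=r.get_obs(); M=R.from_rotvec(o["orientation"]).as_matrix(); print(M.round(3))
x=M[:,0]; print("tool x yaw",np.degrees(np.arctan2(x[1],x[0])))
for nm,uv in dict(analyzerfront=(60,235),analyzer_r=(110,215),mic=(160,165),cup=(148,255),dropper=(233,226),rack=(282,112),edge=(250,298),timer=(366,222)).items(): print(nm,onz("top",uv,0.05).round(3))
print(proj("top",[0.205,.643,.23]),proj("side",[0.205,.643,.23]))
p=np.load("pose.npy"); print(W(p,[[.12,-.06,.2],[-.165,-.0565,.035]]))
E
```

```text
[[ 0.953 -0.     0.304]
 [-0.304 -0.002  0.953]
 [ 0.    -1.    -0.002]]
tool x yaw -17.692445977209495
analyzerfront [0.505 0.604 0.05 ]
analyzer_r [0.551 0.481 0.05 ]
mic [0.674 0.357 0.05 ]
cup [0.45  0.384 0.05 ]
dropper [0.515 0.175 0.05 ]
rack [0.803 0.044 0.05 ]
edge [0.342 0.138 0.05 ]
timer [ 0.515 -0.15   0.05 ]
[[-19.32247063 391.78844003]] [[107.0936195  88.7179171]]
[[ 0.73852917 -0.02170525  0.2       ]
 [ 0.45933387 -0.07903962  0.035     ]]
```

```bash
python3 - <<'E'
from mv import *
from bench import r
o=r.get_obs()
for pos,y in (((.22,.60,.30),-20),((.30,.50,.32),-35),((.36,.40,.32),-45),((.45,.24,.32),-58)): print(rel(o,pos,down(np.radians(y))))
E
```

```text
[ 27.3 -69.5 -36.1   0.1   2.3   0. ]
[ 1.339e+02 -8.940e+01 -1.071e+02  1.000e-01  1.730e+01  0.000e+00]
[ 2.214e+02 -8.930e+01 -1.841e+02  1.000e-01  2.730e+01  0.000e+00]
[ 3.558e+02 -8.900e+01 -3.092e+02  1.000e-01  4.030e+01  0.000e+00]
```

drive_tool:
  series:
    - [15, -45, -20, 0, 3, 0, 0]
    - [50, -80, -50, 0, 8, 0, 0]
    - [90, -90, -75, 0, 14, 0, 0]
    - [134, -90, -107, 0, 20, 0, 0]
    - [160, -90, -130, 0, 26, 0, 0]

```text
clock: 0.6
tcp_pos: [0.3197, 0.4682, 0.3212]
orientation: [-1.487, 0.6, -0.601]
contact_force: [-0.2, -0.6, -0.1]
grip_width: 0.0126
```

```bash
python3 - <<'E'
from mv import *
from bench import r
o=r.get_obs(); print(o["joints"].round(2))
for pos,y in (((.36,.40,.33),-50),((.40,.31,.33),-60),((.44,.24,.33),-68),((.5,.18,.33),-77.7),((.57,.10,.33),-77.7)): print(rel(o,pos,down(np.radians(y))))
E
```

```text
[-1.22  0.22  0.17  1.71 -0.04  1.21 -0.24]
[ 76.4  -8.7 -21.1   0.    6.    0.1]
[ 1.677e+02 -8.600e+00 -5.800e+01  0.000e+00  1.600e+01  1.000e-01]
[ 2.451e+02 -8.500e+00 -8.060e+01  0.000e+00  2.400e+01  1.000e-01]
[ 3.299e+02 -8.500e+00 -8.200e+01  0.000e+00  3.370e+01  1.000e-01]
[ 4.359e+02 -8.400e+00 -9.090e+01  0.000e+00  3.370e+01  1.000e-01]
```

drive_tool:
  series:
    - [45, -9, -12, 0, 6, 0, 0]
    - [90, -9, -26, 0, 12, 0, 0]
    - [135, -9, -45, 0, 18, 0, 0]
    - [180, -9, -62, 0, 24, 0, 0]
    - [225, -9, -75, 0, 31, 0, 0]

```text
clock: 1.1
tcp_pos: [0.4296, 0.2556, 0.3303]
orientation: [-1.321, 1.018, -1.018]
contact_force: [1.5, 0.1, 0.4]
grip_width: 0.0003
```

```bash
python3 - <<'E'
from mv import *
from bench import r
o=r.get_obs(); print(o["tcp_pos"],o["joints"].round(2))
p=np.load("pose.npy")
for q,z in (((.57,.10,.33),0),((.66,.02,.33),0),(W(p,[[.13,-.06,.28]])[0],0),(W(p,[[.13,-.06,.175]])[0],0)): print(q,rel(o,q,down(np.radians(-77.7))))
E
```

```text
[0.42955568 0.25563292 0.33030655] [-1.01  0.09  0.37  1.86 -0.04  1.2  -0.36]
(0.57, 0.1, 0.33) [186.2   0.4  96.3   0.    2.4   0. ]
(0.66, 0.02, 0.33) [286.5   0.5 163.    0.    2.4   0. ]
[ 0.74829932 -0.01957353  0.28      ] [347.2  50.5 238.3   0.    2.4   0. ]
[ 0.74829932 -0.01957353  0.175     ] [347.1 155.5 238.4   0.    2.4   0. ]
```

drive_tool:
  series:
    - [42, 0, 25, 0, 2.4, 0, 0]
    - [84, 0, 45, 0, 2.4, 0, 0]
    - [126, 0, 68, 0, 2.4, 0, 0]
    - [168, 0, 90, 0, 2.4, 0, 0]
    - [210, 0, 115, 0, 2.4, 0, 0]

```text
clock: 1.6
tcp_pos: [0.5948, 0.0803, 0.3303]
orientation: [-1.304, 1.049, -1.049]
contact_force: [0.3, -0.1, 0.5]
grip_width: -0.0001
```

drive_tool:
  series:
    - [35, 0, 30, 0, 0, 0, 0]
    - [70, 0, 60, 0, 0, 0, 0]
    - [105, 0, 90, 0, 0, 0, 0]
    - [132, 0, 117, 0, 0, 0, 0]
    - [132, 20, 117, 0, 0, 0, 0]

```text
clock: 2.1
tcp_pos: [0.7408, -0.029, 0.311]
orientation: [-1.303, 1.048, -1.058]
contact_force: [-0.0, -0.7, -0.8]
grip_width: -0.0001
```

```bash
python3 - <<'E'
from mv import *
from bench import r
o=r.get_obs(); print(o["clock"],o["tcp_pos"],o["contact_force"],o["joints"].round(2))
p=np.load("pose.npy")
for q,z in ((W(p,[[.13,-.06,.28]])[0],0),(W(p,[[.13,-.06,.175]])[0],0)): print(q,rel(o,q,down(np.radians(-77.7))))
f=r.grab_frame("side"); cv2.imwrite("pics/s1.png",cv2.resize(f["frame"][100:300,200:400],None,fx=3,fy=3)[:600])
E
```

```text
2.1 [ 0.74082726 -0.0289785   0.31095345] [-0.01373981 -0.74858411 -0.77614816] [-0.38  0.59  0.56  1.3  -0.3   1.33  0.38]
[ 0.74829932 -0.01957353  0.28      ] [-7.8 30.9  9.2 -0.2 -0.2  0.3]
[ 0.74829932 -0.01957353  0.175     ] [ -8.3 135.9   8.9  -0.2  -0.2   0.3]
```

View pics/s1.png

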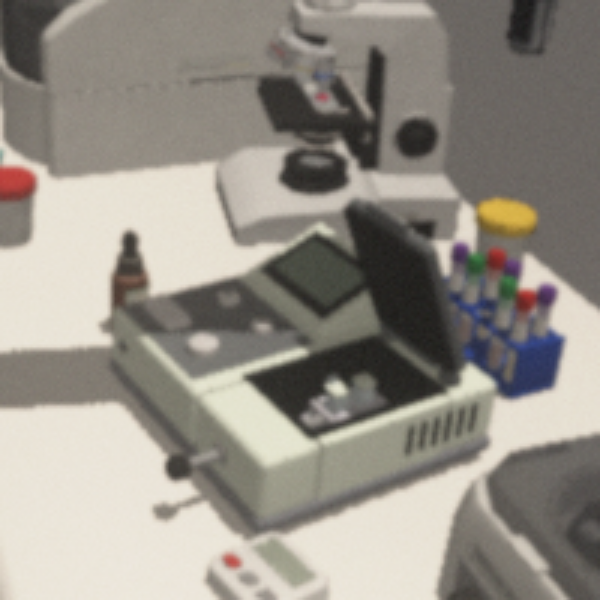

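drive_tool:
  series:
    - [-8, 45, 5, 0, 0, 0, 0]
    - [-8, 90, 5, 0, 0, 0, 0]
    - [-8, 128, 3, 0, 0, 0, 0]
    - [-8, 128, -30, 0, 0, 0, 0]
    - [-8, 128, -45, 0, 0, 0, 0]

```text
clock: 2.65
tcp_pos: [0.6874, -0.0281, 0.1748]
orientation: [-1.312, 1.059, -1.047]
contact_force: [0.2, -1.1, 0.5]
grip_width: -0.0002
```

```bash
cat >> mv.py <<'E'
def bpos(o):
    p=np.load("pose.npy"); d=np.array(o["tcp_pos"])-[p[0],p[1],0]; c,s=np.cos(p[2]),np.sin(p[2])
    return np.array([c*d[0]+s*d[1],-s*d[0]+c*d[1],d[2]]).round(4)
def to(o,b):
    p=np.load("pose.npy"); return rel(o,W(p,[b])[0],down(p[2]-np.pi/2))
E
python3 - <<'E'
from mv import *
from bench import r
o=r.get_obs(); print(o["clock"],bpos(o),o["contact_force"])
print(to(o,(.046,-.06,.18)))
f=r.grab_frame("side"); cv2.imwrite("pics/s2.png",cv2.resize(f["frame"][100:300,200:400],None,fx=3,fy=3)[:600])
E
```

```text
2.65 [ 0.0687 -0.0554  0.1748] [ 0.15234633 -1.10803508  0.5452784 ]
[  4.7  -5.  -22.7   0.7  -0.1   0. ]
```

View pics/s2.png

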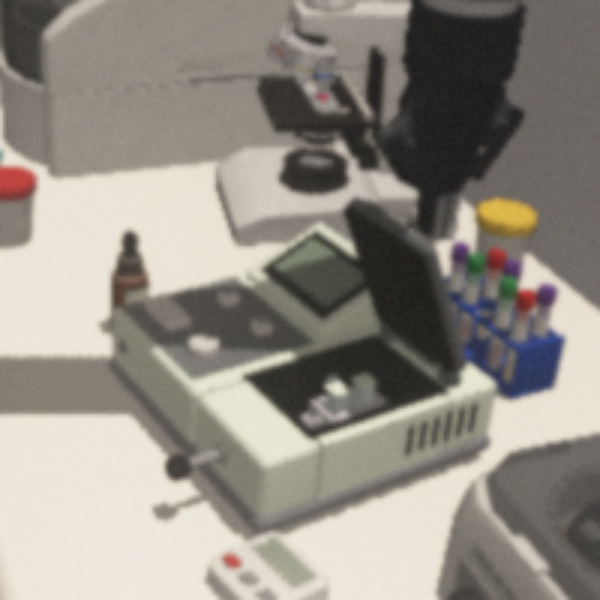

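drive_tool:
  series:
    - [5, -4, -22, 0, 0, 0, 0]
    - [5, 0, -40, 0, 0, 0, 0]
    - [5, 8, -58, 0, 0, 0, 0]
    - [5, 20, -70, 0, 0, 0, 0]
    - [5, 32, -80, 0, 0, 0, 0]

```text
clock: 3.2
tcp_pos: [0.6087, -0.0502, 0.1455]
orientation: [-1.31, 1.058, -1.047]
contact_force: [-1.4, 0.2, 0.8]
grip_width: 0.0003
```

```bash
python3 - <<'E'
from mv import *
from bench import r
o=r.get_obs(); print(o["clock"],bpos(o),o["contact_force"])
print(to(o,(-.03,-.06,.092)))
f=r.grab_frame("side"); cv2.imwrite("pics/s3.png",cv2.resize(f["frame"][100:300,200:400],None,fx=3,fy=3)[:600])
E
```

```text
3.2 [-0.013  -0.0601  0.1455] [-1.35255305  0.24608375  0.75871574]
[ -0.1  53.7 -16.5   0.6  -0.2  -0. ]
```

View pics/s3.png

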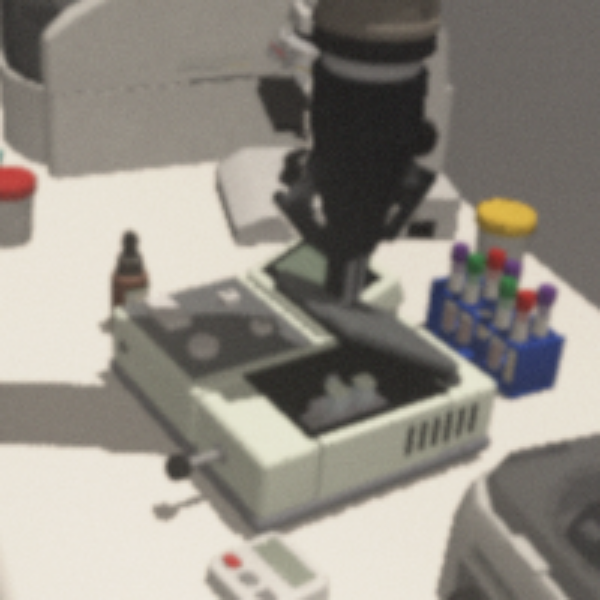

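The lid is about half closed, with the fingertip resting on its outer face. I'll keep pushing down.

drive_tool:
  series:
    - [0, 14, -6, 0, 0, 0, 0]
    - [0, 28, -12, 0, 0, 0, 0]
    - [0, 40, -15, 0, 0, 0, 0]
    - [0, 50, -17, 0, 0, 0, 0]
    - [0, 54, -18, 0, 0, 0, 0]

```text
clock: 3.75
tcp_pos: [0.5886, -0.0538, 0.0913]
orientation: [-1.311, 1.062, -1.045]
contact_force: [-10.9, 4.5, 43.2]
grip_width: 0.0
```

drive_tool:
  series:
    - [0, 1, 0, 0, 0, 0, 0]
    - [0, 2, 0, 0, 0, 0, 0]
    - [0, 3, 0, 0, 0, 0, 0]

```text
clock: 4.05
tcp_pos: [0.5888, -0.0537, 0.0914]
orientation: [-1.309, 1.064, -1.043]
contact_force: [-14.9, 2.7, 38.7]
grip_width: -0.0002
```

```bash
python3 - <<'E'
from mv import *
from bench import r
o=r.get_obs(); print(o["clock"],bpos(o),o["contact_force"])
f=r.grab_frame("side"); cv2.imwrite("pics/s4.png",cv2.resize(f["frame"][100:300,200:400],None,fx=3,fy=3)[:600])
E
```

```text
4.05 [-0.0331 -0.0593  0.0914] [-14.86471187   2.69211896  38.71334888]
```

View pics/s4.png

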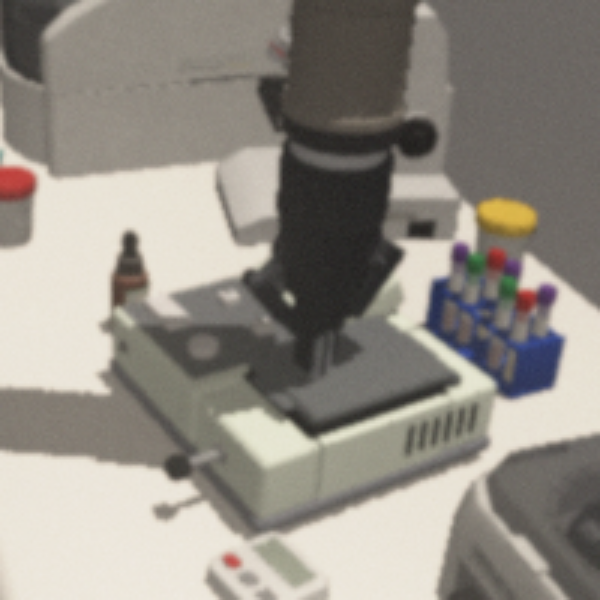

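drive_tool:
  series:
    - [0, -3, 0, 0, 0, 0, 0]
    - [0, -18, 0, 0, 0, 0, 0]
    - [0, -35, 0, 0, 0, 0, 0]
    - [-30, -40, -20, 0, 0, 0, 0]
    - [-70, -40, -40, 0, 0, 0, 0]

```text
clock: 4.6
tcp_pos: [0.5368, 0.0049, 0.1341]
orientation: [-1.306, 1.064, -1.049]
contact_force: [-0.2, 0.8, -0.1]
grip_width: -0.0
```

```bash
python3 - <<'E'
from mv import *
from bench import r
o=r.get_obs(); print(o["clock"],bpos(o),o["contact_force"])
print(to(o,(-.072,.026,.085)))
for n,(y,x) in dict(side=(160,225),top=(130,235)).items():
    f=r.grab_frame(n); cv2.imwrite(f"pics/{n}5.png",cv2.resize(f["frame"][y:y+120,x:x+160],None,fx=5,fy=5,interpolation=cv2.INTER_CUBIC))
E
```

```text
4.6 [-0.0714  0.009   0.1341] [-0.16816265  0.76318642 -0.09647034]
[-16.9  49.1  -0.2   0.6  -0.4  -0.2]
```

View pics/side5.png

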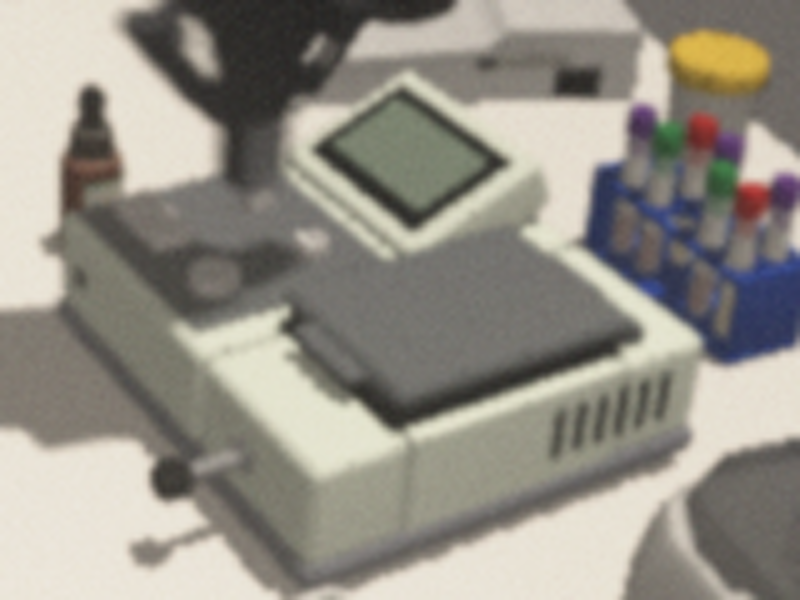

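View pics/top5.png

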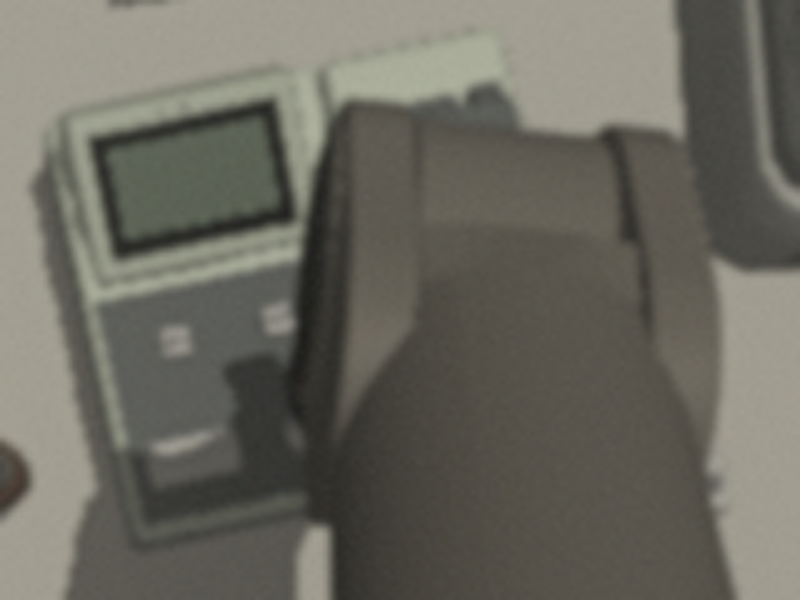

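The lid is flat shut, and the photometer hasn't moved (side view zero key still at (214,272), knob at (173,478)). Next I'll press the zero key.

drive_tool:
  series:
    - [-17, 10, 0, 0, 0, 0, 0]
    - [-17, 30, 0, 0, 0, 0, 0]
    - [-17, 44, 0, 0, 0, 0, 0]
    - [-17, 48, 0, 0, 0, 0, 0]
    - [-17, 50, 0, 0, 0, 0, 0]

```text
clock: 5.2
tcp_pos: [0.5282, 0.0277, 0.0823]
orientation: [-1.311, 1.063, -1.035]
contact_force: [-0.1, 1.3, -0.3]
grip_width: 0.0003
```

```bash
python3 - <<'E'
from mv import *
from bench import r
o=r.get_obs(); print(o["clock"],bpos(o),o["contact_force"]);print(to(o,(-.072,.026,.077)))
E
```

```text
5.2 [-0.075   0.0331  0.0823] [-0.06362444  1.3220382  -0.2638082 ]
[ 7.1  5.2  3.   0.9  0.1 -0.5]
```

drive_tool:
  series:
    - [4, 0, 2, 0, 0, 0, 0]
    - [6, 0, 3, 0, 0, 0, 0]
    - [6, 0, 3, 0, 0, 0, 0]

```text
clock: 5.5
tcp_pos: [0.5333, 0.0217, 0.0828]
orientation: [-1.31, 1.063, -1.037]
contact_force: [0.1, -0.6, -0.7]
grip_width: 0.0001
```

```bash
python3 - <<'E'
from mv import *
from bench import r
o=r.get_obs(); print(o["clock"],bpos(o),o["contact_force"]);print(to(o,(-.072,.026,.077)))
E
```

```text
5.5 [-0.0713  0.0261  0.0828] [ 0.05878403 -0.58180711 -0.70435307]
[ 0.2  5.8 -0.6  0.9  0.  -0.5]
```

drive_tool:
  series:
    - [0, 2, 0, 0, 0, 0, 0]
    - [0, 4, 0, 0, 0, 0, 0]
    - [0, 5.5, 0, 0, 0, 0, 0]
    - [0, 6, 0, 0, 0, 0, 0]
    - [0, 6, 0, 0, 0, 0, 0]

```text
clock: 6.0
tcp_pos: [0.5336, 0.0216, 0.0771]
orientation: [-1.309, 1.063, -1.038]
contact_force: [0.6, -1.3, 5.8]
grip_width: 0.0001
```

drive_tool:
  series:
    - [0, 1, 0, 0, 0, 0, 0]
    - [0, 1.2, 0, 0, 0, 0, 0]

```text
clock: 6.2
tcp_pos: [0.5338, 0.0216, 0.0769]
orientation: [-1.309, 1.063, -1.037]
contact_force: [-4.8, 0.0, 15.8]
grip_width: -0.0
```

drive_tool:
  series:
    - [0, -10, 0, 0, 0, 0, 0]
    - [0, -30, 0, 0, 0, 0, 0]
    - [0, -50, -20, 0, 0, 0, 0]
    - [25, -50, -60, 0, 0, 0, 0]
    - [50, -50, -90, 0, 0, 0, 0]

```text
clock: 6.7
tcp_pos: [0.4557, -0.0469, 0.1281]
orientation: [-1.309, 1.062, -1.035]
contact_force: [1.7, -0.9, 0.8]
grip_width: 0.0002
```

```bash
python3 - <<'E'
from mv import *
from bench import r
o=r.get_obs(); print(o["clock"],bpos(o),o["contact_force"]);print(to(o,(-.185,-.0565,.12)),to(o,(-.185,-.0565,.037)))
f=r.grab_frame("side"); cv2.imwrite("pics/s6.png",cv2.resize(f["frame"][100:300,200:400],None,fx=3,fy=3)[:600])
E
```

```text
6.7 [-0.1617 -0.0243  0.1281] [ 1.66837805 -0.89155616  0.83781023]
[ 32.2   8.1 -23.2   0.8   0.1  -0.5] [ 33.   91.1 -22.1   0.8   0.1  -0.5]
```

View pics/s6.png

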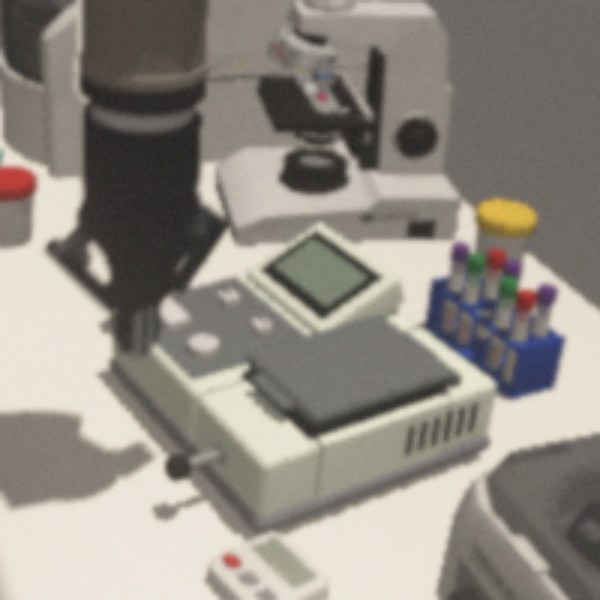

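drive_tool:
  series:
    - [20, 0, -18, 0, 0, 0, 0]
    - [33, 15, -22, 0, 0, 0, 0]
    - [33, 50, -22, 0, 0, 0, 0]
    - [33, 80, -22, 0, 0, 0, 0]
    - [33, 86, -22, 0, 0, 0, 0]

```text
clock: 7.25
tcp_pos: [0.4322, -0.0888, 0.0395]
orientation: [-1.313, 1.075, -1.037]
contact_force: [-0.3, -0.4, -0.6]
grip_width: -0.0001
```

```bash
python3 - <<'E'
from mv import *
from bench import r
o=r.get_obs(); print(o["clock"],bpos(o),o["contact_force"]);print(to(o,(-.165,-.0565,.041)))
f=r.grab_frame("side"); cv2.imwrite("pics/s7.png",cv2.resize(f["frame"][150:300,200:400],None,fx=4,fy=4)[:600])
E
```

```text
7.25 [-0.1936 -0.0602  0.0395] [-0.28112444 -0.4304017  -0.56573554]
[-3.9 -2.2 28.5  1.3 -0.3 -0.6]
```

View pics/s7.png

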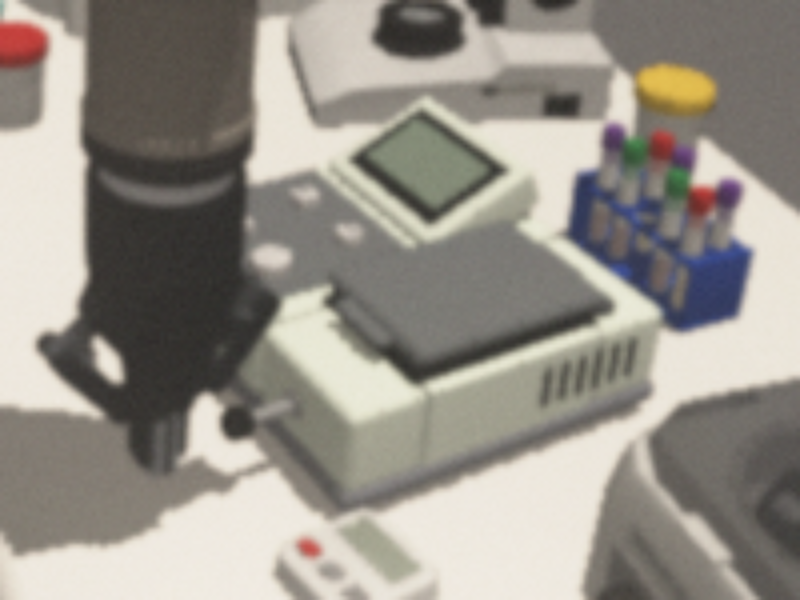

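drive_tool:
  series:
    - [-3, -1, 10, 1, 0, 0, 0]
    - [-4, -2, 20, 1, 0, 0, 0]
    - [-4, -2, 27, 1, 0, 0, 0]
    - [-4, -2, 30, 1, 0, 0, 0]
    - [-4, -2, 33, 1, 0, 0, 0]

```text
clock: 7.8
tcp_pos: [0.4644, -0.078, 0.0418]
orientation: [-1.299, 1.063, -1.044]
contact_force: [-2.7, -0.5, 4.6]
grip_width: 0.0003
```

```bash
python3 - <<'E'
from mv import *
from bench import r
o=r.get_obs(); print(o["clock"],bpos(o),o["contact_force"]);print(to(o,(-.141,-.0565,.041)))
f=r.grab_frame("side"); cv2.imwrite("pics/s8.png",cv2.resize(f["frame"][150:300,200:400],None,fx=4,fy=4)[:600])
E
```

```text
7.8 [-0.1598 -0.0566  0.0418] [-2.74614464 -0.466035    4.60702516]
[-0.2  0.7 18.8  0.3 -0.3 -0.6]
```

View pics/s8.png

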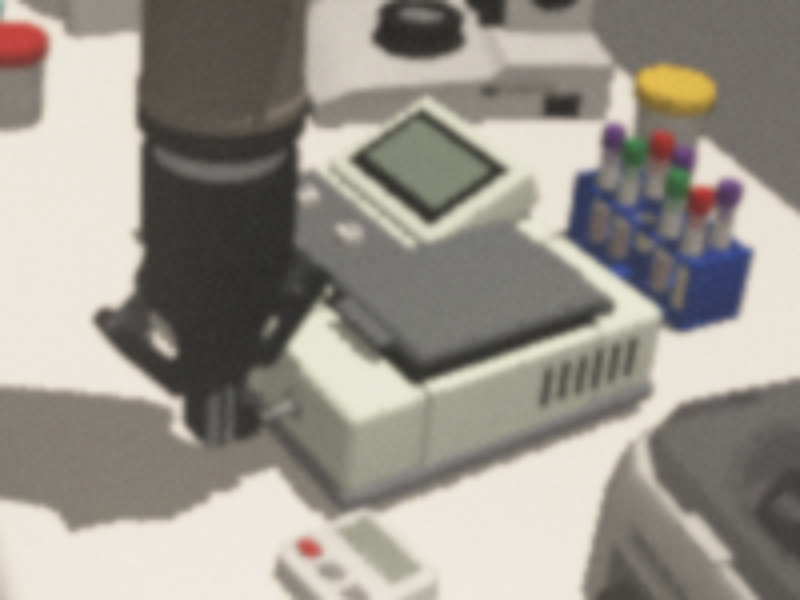

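drive_tool:
  series:
    - [0, 0, 0, 0, 0, 0, 0]
    - [0, 0, 0, 0, 0, 0, 0]

```text
clock: 8.05
tcp_pos: [0.4647, -0.078, 0.0417]
orientation: [-1.299, 1.062, -1.045]
contact_force: [-1.1, -0.6, 1.6]
grip_width: -0.0
```

drive_tool:
  series:
    - [0, 0, 2, 0, 0, 0, 0]
    - [0, 0, 4, 0, 0, 0, 0]
    - [0, 0, 6, 0, 0, 0, 0]

```text
clock: 8.35
tcp_pos: [0.4705, -0.0769, 0.0417]
orientation: [-1.299, 1.063, -1.045]
contact_force: [-2.3, -0.3, 3.0]
grip_width: -0.0003
```

```bash
python3 - <<'E'
from mv import *
from bench import r
o=r.get_obs(); print(o["clock"],bpos(o),o["contact_force"],o["moment"]);print(to(o,(-.141,-.0565,.041)))
f=r.grab_frame("side"); cv2.imwrite("pics/s9.png",cv2.resize(f["frame"][180:280,220:340],None,fx=6,fy=6,interpolation=cv2.INTER_CUBIC)[:600])
E
```

```text
8.35 [-0.1537 -0.0568  0.0417] [-2.26430835 -0.28119936  2.96834052] [-0.13906275  0.52419073  0.06377284]
[-0.3  0.6 12.7  0.3 -0.3 -0.6]
```

View pics/s9.png

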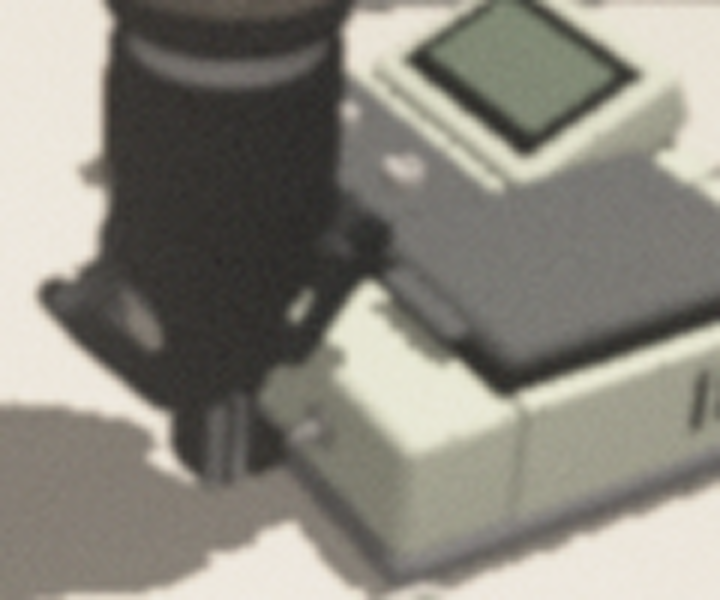

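drive_tool:
  series:
    - [0, 0, 2, 0, 0, 0, 0]
    - [0, 0, 4, 0, 0, 0, 0]
    - [0, 0, 6, 0, 0, 0, 0]
    - [0, 0, 8, 0, 0, 0, 0]
    - [0, 0, 8, 0, 0, 0, 0]

```text
clock: 8.9
tcp_pos: [0.4794, -0.0751, 0.0417]
orientation: [-1.298, 1.061, -1.045]
contact_force: [-2.0, -1.2, 1.7]
grip_width: -0.0003
```

```bash
python3 - <<'E'
from mv import *
from bench import r
o=r.get_obs(); print(o["clock"],bpos(o),o["contact_force"],o["moment"]);print(to(o,(-.141,-.0565,.041)))
f=r.grab_frame("side"); cv2.imwrite("pics/s10.png",cv2.resize(f["frame"][180:280,220:340],None,fx=6,fy=6,interpolation=cv2.INTER_CUBIC)[:600])
E
```

```text
8.9 [-0.1446 -0.0569  0.0417] [-2.04129985 -1.1636163   1.7152254 ] [-0.14899519  0.24697919 -0.02694422]
[-0.5  0.7  3.6  0.2 -0.3 -0.5]
```

View pics/s10.png

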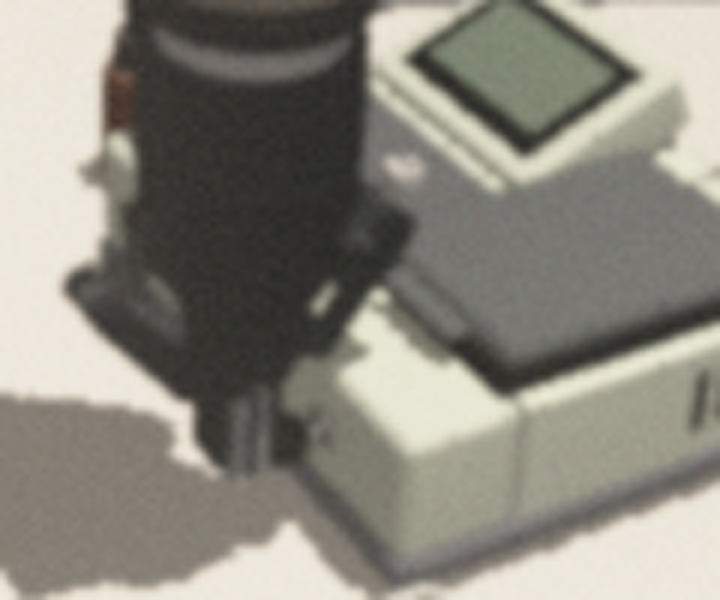

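drive_tool:
  series:
    - [0, 0, 1, 0, 0, 0, 0]
    - [0, 0, 2, 0, 0, 0, 0]
    - [0, 0, 3, 0, 0, 0, 0]
    - [0, 0, 3, 0, 0, 0, 0]

```text
clock: 9.35
tcp_pos: [0.4824, -0.0745, 0.0417]
orientation: [-1.298, 1.061, -1.045]
contact_force: [-2.0, -1.4, 0.6]
grip_width: 0.0001
```

drive_tool:
  series:
    - [0, 0, 1, 0, 0, 0, 0]
    - [0, 0, 2, 0, 0, 0, 0]
    - [0, 0, 2, 0, 0, 0, 0]

```text
clock: 9.65
tcp_pos: [0.4835, -0.0743, 0.0416]
orientation: [-1.299, 1.063, -1.045]
contact_force: [-5.5, -1.2, 4.5]
grip_width: 0.0001
```

```bash
python3 - <<'E'
from mv import *
from bench import r
o=r.get_obs(); print(o["clock"],bpos(o),o["contact_force"],o["moment"])
f=r.grab_frame("side"); cv2.imwrite("pics/s11.png",cv2.resize(f["frame"][180:280,220:340],None,fx=6,fy=6,interpolation=cv2.INTER_CUBIC)[:600])
E
```

```text
9.65 [-0.1404 -0.057   0.0416] [-5.46005552 -1.24802057  4.49901472] [-0.35030561  0.91722848  0.0249825 ]
```

View pics/s11.png

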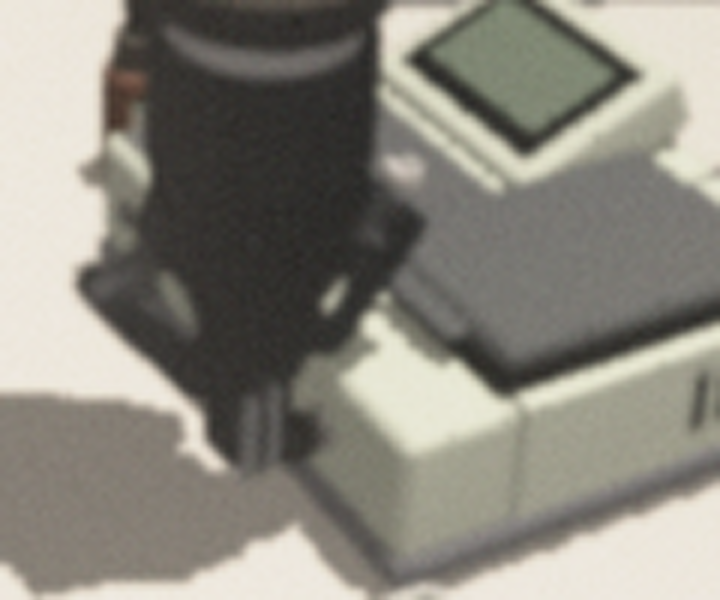

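drive_tool:
  series:
    - [0, 0, 1, 0, 0, 0, 0]
    - [0, 0, 1.5, 0, 0, 0, 0]
    - [0, 0, 1.5, 0, 0, 0, 0]

```text
clock: 10.0
tcp_pos: [0.4835, -0.0743, 0.0414]
orientation: [-1.3, 1.065, -1.043]
contact_force: [-6.2, -2.1, 6.9]
grip_width: -0.0001
```

```bash
python3 - <<'E'
from mv import *
from bench import r
o=r.get_obs(); print(o["clock"],bpos(o),o["contact_force"],o["moment"])
E
```

```text
10.0 [-0.1403 -0.057   0.0414] [-6.1682     -2.07552252  6.92276537] [-0.38831575  1.26972381  0.04439669]
```

drive_tool:
  series:
    - [0, 0, -5, 0, 0, 0, 0]
    - [0, 0, -20, 0, 0, 0, 0]
    - [0, -20, -35, 0, 0, 0, 0]
    - [0, -60, -35, 0, 0, 0, 0]
    - [-30, -90, -35, 0, 0, 0, 0]

```text
clock: 10.5
tcp_pos: [0.445, -0.0557, 0.1338]
orientation: [-1.297, 1.067, -1.051]
contact_force: [1.2, 1.7, -0.0]
grip_width: 0.0002
```

drive_tool:
  series:
    - [-40, 0, 0, 0, 0, 0, 0]
    - [-80, 0, 10, 0, 0, 0, 0]
    - [-105, 0, 25, 0, 0, 0, 0]

```text
clock: 10.8
tcp_pos: [0.448, 0.0555, 0.135]
orientation: [-1.296, 1.065, -1.048]
contact_force: [0.6, 0.8, 0.1]
grip_width: 0.0001
```

```bash
python3 - <<'E'
from mv import *
from bench import r
o=r.get_obs(); print(o["clock"],bpos(o),o["contact_force"]); print(to(o,(-.072,.084,.095)))
for n,(y,x) in dict(side=(160,225),top=(130,235)).items():
    f=r.grab_frame(n); cv2.imwrite(f"pics/{n}12.png",cv2.resize(f["frame"][y:y+120,x:x+160],None,fx=5,fy=5,interpolation=cv2.INTER_CUBIC))
E
```

```text
10.8 [-0.1474  0.0774  0.135 ] [0.5896289  0.81494921 0.09873132]
[-6.9 39.8 75.4  0.2 -0.6 -0.6]
```

View pics/side12.png

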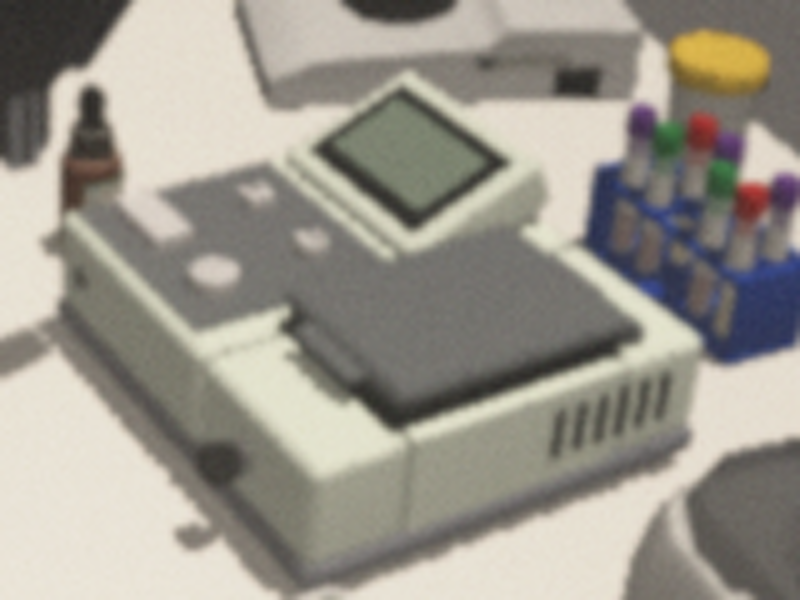

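View pics/top12.png

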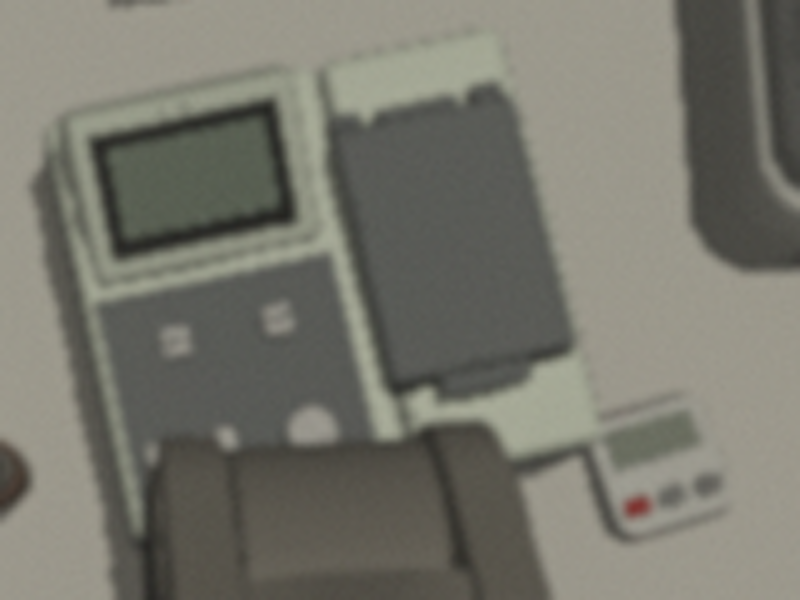

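```bash
python3 - <<'E'
from mv import *
for uv in((173,478),(220,463)):
    print(bpos(dict(tcp_pos=onz("side",zo("side",*uv),.045))))
E
```

```text
[-0.1424 -0.0552  0.045 ]
[-0.1197 -0.0563  0.045 ]
```

```bash
python3 - <<'E'
from mv import *
for f,c in(("side0",(173,478)),("side12",(220,463))):
    im=cv2.imread(f"pics/{f}.png") if f!="side0" else cv2.imread("pics/sidez.png")
    g=cv2.cvtColor(im,6)[c[1]-45:c[1]+45,c[0]-45:c[0]+45].astype(float)
    for th in(70,85,100):
        n,l,s,ce=cv2.connectedComponentsWithStats((g<th).astype(np.uint8))
        k=l[45,45]; q=ce[k]+np.array(c)-45; print(f,th,s[k],q.round(1),bpos(dict(tcp_pos=onz("side",zo("side",*q),.045))))
p=np.load("pose.npy")
for t in(0,.0215,.024): print(t,(proj("side",W(p,[[-.1425+t,-.0555,.045]]))[0]-[225,160]+.5)*5-.5)
E
```

```text
side0 70 [ 28  29  34  33 836] [171.9 478.1] [-0.1429 -0.055   0.045 ]
side0 85 [  26   22   40   42 1210] [173.3 476.8] [-0.1419 -0.0545  0.045 ]
side0 100 [  25    0   51   65 2143] [177.3 466.4] [-0.1368 -0.0494  0.045 ]
side12 70 [  22   29   42   38 1201] [217.8 464. ] [-0.1209 -0.0564  0.045 ]
side12 85 [   0   15   69   75 2075] [216.3 464.8] [-0.1217 -0.0566  0.045 ]
side12 100 [   0    2   79   88 3120] [216.  465.2] [-0.122  -0.0567  0.045 ]
0 [173.18574162 478.47500867]
0.0215 [216.42619609 462.90347541]
0.024 [221.38838239 461.11651803]
```

The measured knob travel is about 22 to 23 mm. That's too close to the 21.5 mm limit to rely on, so I'll push the rod against its stop again before touching the read key.

drive_tool:
  series:
    - [40, 0, -15, 0, 0, 0, 0]
    - [85, 0, -32, 0, 0, 0, 0]
    - [125, 5, -32, 0, 0, 0, 0]
    - [134, 45, -32, 0, 0, 0, 0]
    - [134, 80, -32, 0, 0, 0, 0]

```text
clock: 11.4
tcp_pos: [0.4479, -0.0825, 0.0534]
orientation: [-1.293, 1.059, -1.051]
contact_force: [-0.2, 1.7, -0.1]
grip_width: -0.0
```

```bash
python3 - <<'E'
from mv import *
from bench import r
o=r.get_obs(); print(o["clock"],bpos(o),o["contact_force"]); print(to(o,(-.142,-.0565,.044)))
E
```

```text
11.4 [-0.1769 -0.0574  0.0534] [-0.19963979  1.70850453 -0.14594194]
[-1.2  9.5 34.9 -0.1 -0.5 -0.4]
```

drive_tool:
  series:
    - [-1, 9, 5, 0, 0, 0, 0]
    - [-1, 10, 18, 0, 0, 0, 0]
    - [-1, 10, 28, 0, 0, 0, 0]
    - [-1, 10, 32, 0, 0, 0, 0]
    - [-1, 10, 34, 0, 0, 0, 0]

```text
clock: 11.9
tcp_pos: [0.4829, -0.0739, 0.0447]
orientation: [-1.292, 1.056, -1.052]
contact_force: [0.6, -0.4, 0.7]
grip_width: 0.0005
```

drive_tool:
  series:
    - [0, 0, 2, 0, 0, 0, 0]
    - [0, 0, 4, 0, 0, 0, 0]
    - [0, 0, 5, 0, 0, 0, 0]
    - [0, 0, 5, 0, 0, 0, 0]

```text
clock: 12.3
tcp_pos: [0.485, -0.0733, 0.0447]
orientation: [-1.294, 1.06, -1.049]
contact_force: [-7.3, -1.1, 7.7]
grip_width: 0.0004
```

```bash
python3 - <<'E'
from mv import *
from bench import r
o=r.get_obs(); print(o["clock"],bpos(o),o["contact_force"]); print(to(o,(-.142,-.0565,.044)))
E
```

```text
12.3 [-0.1386 -0.0563  0.0447] [-7.25903133 -1.08383024  7.66664514]
[ 0.2  0.7 -3.4 -0.  -0.5 -0.5]
```

drive_tool:
  series:
    - [0, 0, 2, 0, 0, 0, 0]
    - [0, 0, 4, 0, 0, 0, 0]
    - [0, 0, 4, 0, 0, 0, 0]
    - [0, 0, 4, 0, 0, 0, 0]

```text
clock: 12.7
tcp_pos: [0.4852, -0.0732, 0.0445]
orientation: [-1.297, 1.066, -1.047]
contact_force: [-9.6, -2.1, 9.1]
grip_width: 0.0002
```

```bash
python3 - <<'E'
from mv import *
from bench import r
o=r.get_obs(); print(o["clock"],bpos(o),o["contact_force"])
f=r.grab_frame("side"); cv2.imwrite("pics/s13.png",cv2.resize(f["frame"][180:280,220:340],None,fx=6,fy=6,interpolation=cv2.INTER_CUBIC)[:600])
E
```

```text
12.7 [-0.1385 -0.0563  0.0445] [-9.60102686 -2.07341761  9.11814782]
```

View pics/s13.png

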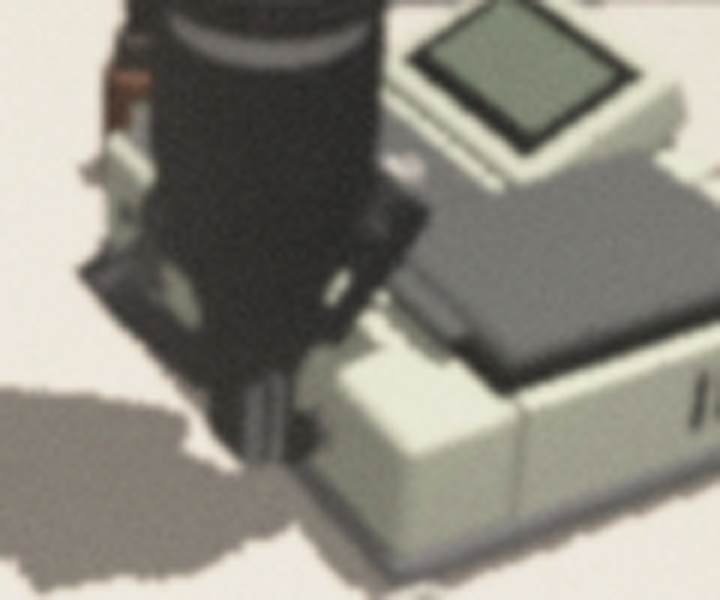

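Two contacts could explain this stop: the rod's own stop, or a sloped finger link touching the body's front edge, since the force has as much upward as forward. I'll back off, turn the tool 90° so the links flare sideways, and push once more.

drive_tool:
  series:
    - [0, 0, -6, 0, 0, 0, 0]
    - [0, 0, -20, 0, 0, 0, 0]
    - [0, -10, -35, 0, 0, 0, 0]
    - [0, -20, -35, 0, 0, 0, 0]

```text
clock: 13.15
tcp_pos: [0.4481, -0.0809, 0.0648]
orientation: [-1.298, 1.07, -1.046]
contact_force: [0.1, 0.1, 0.4]
grip_width: 0.0004
```

```bash
python3 - <<'E'
from mv import *
from bench import r
o=r.get_obs(); print(o["clock"],bpos(o),o["contact_force"],o["joints"].round(2))
ims=[]
for i in range(4): ims.append(r.grab_frame("side")["frame"].astype(float))
m=np.mean(ims,0)[225:285,240:300]; cv2.imwrite("pics/s14.png",cv2.resize(m.clip(0,255).astype(np.uint8),None,fx=10,fy=10,interpolation=cv2.INTER_CUBIC))
E
```

```text
13.15 [-0.1764 -0.056   0.0648] [0.09847925 0.09526    0.41877161] [-0.38  0.43  0.52  2.22 -0.39  0.59  0.64]
```

View pics/s14.png

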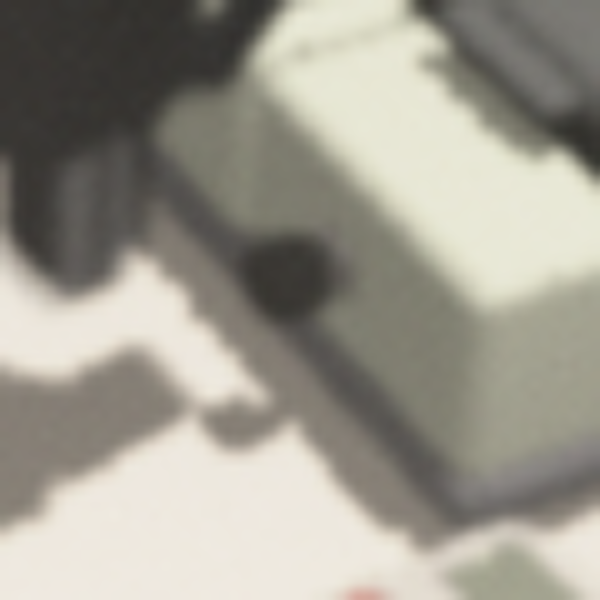

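drive_tool:
  series:
    - [0, 0, 0, 0, -8, 0, 0]
    - [0, 0, 0, 0, -16, 0, 0]
    - [0, 0, 0, 0, -24, 0, 0]
    - [0, 0, 0, 0, -32, 0, 0]
    - [0, 0, 0, 0, -40, 0, 0]

```text
clock: 13.85
tcp_pos: [0.4529, -0.0798, 0.0649]
orientation: [-1.501, 0.523, -0.51]
contact_force: [1.0, 0.4, 0.1]
grip_width: 0.0001
```

drive_tool:
  series:
    - [0, 0, 0, 0, -8, 0, 0]
    - [0, 0, 0, 0, -16, 0, 0]
    - [0, 0, 0, 0, -24, 0, 0]
    - [0, 0, 0, 0, -32, 0, 0]
    - [0, 0, 0, 0, -40, 0, 0]

```text
clock: 14.35
tcp_pos: [0.4536, -0.0795, 0.0646]
orientation: [-1.561, -0.031, 0.038]
contact_force: [-0.3, -0.4, -0.3]
grip_width: -0.0001
```

drive_tool:
  series:
    - [0, 0, 0, 0, -5, 0, 0]
    - [0, 0, 0, 0, -10, 0, 0]

```text
clock: 14.55
tcp_pos: [0.4543, -0.0792, 0.0643]
orientation: [-1.553, -0.172, 0.177]
contact_force: [0.2, -0.7, -0.1]
grip_width: -0.0003
```

```bash
cat >> mv.py <<'E'
def to2(o,b):
    p=np.load("pose.npy"); return rel(o,W(p,[b])[0],down(p[2]))
E
python3 - <<'E'
from mv import *
from bench import r
o=r.get_obs(); print(o["clock"],bpos(o),o["contact_force"],o["joints"].round(2)); print(to2(o,(-.16,-.0565,.041)))
E
```

```text
14.55 [-0.17   -0.0556  0.0643] [ 0.24646032 -0.73414353 -0.10957456] [-0.03  0.39  0.09  2.19 -0.08  0.57  1.92]
[10.  23.3 -1.2 -0.6  0.4 -0.1]
```

drive_tool:
  series:
    - [0, 12, -1, 0, 0, 0, 0]
    - [2, 23, -1, 0, 0, 0, 0]
    - [15, 23, -1, 0, 0, 0, 0]
    - [25, 23, -1, 0, 0, 0, 0]
    - [30, 23, -1, 0, 0, 0, 0]

```text
clock: 15.05
tcp_pos: [0.4848, -0.0728, 0.0411]
orientation: [-1.553, -0.171, 0.178]
contact_force: [-7.5, -2.1, 2.7]
grip_width: 0.0005
```

drive_tool:
  series:
    - [1, 0, 0, 0, 0, 0, 0]
    - [2, 0, 0, 0, 0, 0, 0]
    - [3, 0, 0, 0, 0, 0, 0]
    - [3, 0, 0, 0, 0, 0, 0]

```text
clock: 15.45
tcp_pos: [0.4847, -0.0728, 0.0408]
orientation: [-1.553, -0.166, 0.182]
contact_force: [-7.7, -1.7, 5.4]
grip_width: 0.0001
```

```bash
python3 - <<'E'
from mv import *
from bench import r
o=r.get_obs(); print(o["clock"],bpos(o),o["contact_force"])
E
```

```text
15.45 [-0.1389 -0.0558  0.0408] [-7.72722015 -1.69268545  5.39568477]
```

It stops at the same knob-face position (about -0.127) in the new orientation, and 7.7 N doesn't move it, so the rod is on its stop. Now the read key.

drive_tool:
  series:
    - [-8, 0, 0, 0, 0, 0, 0]
    - [-28, 0, 0, 0, 0, 0, 0]
    - [-32, -35, 0, 0, 0, 0, 0]
    - [-32, -75, 0, 0, 0, 0, 0]
    - [-32, -90, 20, 0, 0, 0, 0]

```text
clock: 15.95
tcp_pos: [0.4524, -0.0634, 0.1348]
orientation: [-1.555, -0.168, 0.173]
contact_force: [1.1, -0.0, -0.6]
grip_width: -0.0002
```

```bash
python3 - <<'E'
from mv import *
from bench import r
o=r.get_obs(); print(o["clock"],bpos(o),o["contact_force"]); print(to2(o,(-.072,.084,.12)))
E
```

```text
15.95 [-0.1684 -0.0397  0.1348] [ 1.1379539  -0.03198554 -0.62253951]
[ 9.670e+01  1.580e+01  1.234e+02 -5.000e-01  1.000e-01 -1.000e-01]
```

drive_tool:
  series:
    - [20, 0, 30, 0, 0, 0, 0]
    - [40, 0, 60, 0, 0, 0, 0]
    - [65, 0, 90, 0, 0, 0, 0]
    - [88, 5, 115, 0, 0, 0, 0]
    - [96, 15, 122, 0, 0, 0, 0]

```text
clock: 16.45
tcp_pos: [0.5223, 0.0812, 0.1218]
orientation: [-1.552, -0.175, 0.173]
contact_force: [0.3, 0.2, -0.3]
grip_width: -0.0002
```

drive_tool:
  series:
    - [0, 0, 0, 0, 0, 0, 0]

```text
clock: 16.55
tcp_pos: [0.5219, 0.0823, 0.1206]
orientation: [-1.552, -0.176, 0.175]
contact_force: [-0.7, -0.2, 0.3]
grip_width: -0.0001
```

```bash
python3 - <<'E'
from mv import *
from bench import r
o=r.get_obs(); print(o["clock"],bpos(o),o["contact_force"]); print(to2(o,(-.072,.084,.084)))
E
```

```text
16.55 [-0.0694  0.0878  0.1206] [-0.73879096 -0.20272741  0.3410326 ]
[-2.7 36.6 -4.1 -0.6  0.5  0.1]
```

drive_tool:
  series:
    - [-3, 10, -4, 0, 0, 0, 0]
    - [-3, 25, -4, 0, 0, 0, 0]
    - [-3, 33, -4, 0, 0, 0, 0]
    - [-3, 36, -4, 0, 0, 0, 0]
    - [-3, 36, -4, 0, 0, 0, 0]

```text
clock: 17.05
tcp_pos: [0.5194, 0.0772, 0.0843]
orientation: [-1.553, -0.174, 0.175]
contact_force: [-0.4, -0.8, 0.5]
grip_width: 0.0
```

```bash
python3 - <<'E'
from mv import *
from bench import r
o=r.get_obs(); print(o["clock"],bpos(o),o["contact_force"]); print(to2(o,(-.072,.084,.077)))
f=r.grab_frame("side"); cv2.imwrite("pics/s15.png",cv2.resize(f["frame"][160:280,225:385],None,fx=5,fy=5,interpolation=cv2.INTER_CUBIC))
E
```

```text
17.05 [-0.073   0.0833  0.0843] [-0.35146361 -0.84027615  0.45038537]
[ 1.   7.3  0.6 -0.6  0.5  0. ]
```

View pics/s15.png

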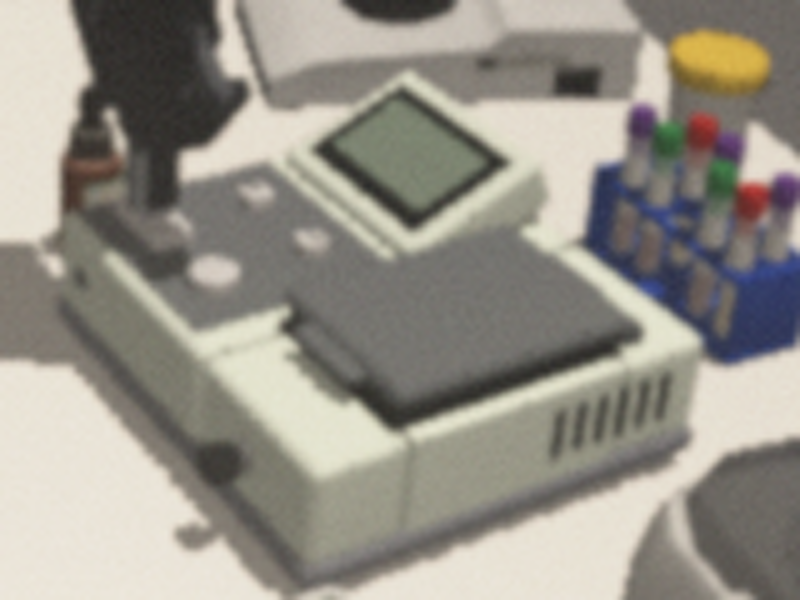

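The fingertip is centred above the read key at about (155,215), and the knob is in at (220,463). Pressing now.

drive_tool:
  series:
    - [0, 3, 0, 0, 0, 0, 0]
    - [0, 5, 0, 0, 0, 0, 0]
    - [0, 7, 0, 0, 0, 0, 0]
    - [0, 7.5, 0, 0, 0, 0, 0]
    - [0, 8, 0, 0, 0, 0, 0]

```text
clock: 17.6
tcp_pos: [0.5203, 0.0774, 0.077]
orientation: [-1.553, -0.176, 0.174]
contact_force: [-0.4, -1.4, 8.3]
grip_width: -0.0
```

drive_tool:
  series:
    - [0, 0.7, 0, 0, 0, 0, 0]
    - [0, 1, 0, 0, 0, 0, 0]

```text
clock: 17.8
tcp_pos: [0.5203, 0.0774, 0.0769]
orientation: [-1.553, -0.176, 0.174]
contact_force: [-3.9, -1.9, 15.5]
grip_width: -0.0001
```

drive_tool:
  series:
    - [0, -10, 0, 0, 0, 0, 0]
    - [0, -35, 0, 0, 0, 0, 0]
    - [0, -70, 0, 0, 0, 0, 0]
    - [-30, -100, 0, 0, 0, 0, 0]
    - [-70, -110, 0, 0, 0, 0, 0]

```text
clock: 18.3
tcp_pos: [0.454, 0.0616, 0.1896]
orientation: [-1.552, -0.18, 0.17]
contact_force: [-0.3, 1.8, 1.0]
grip_width: -0.0001
```

drive_tool:
  series:
    - [0, -40, 0, 0, 0, 0, 0]
    - [0, -40, 45, 0, 0, 0, 0]
    - [0, -40, 90, 0, 0, 0, 0]
    - [0, -40, 90, 0, 0, 0, 0]

```text
clock: 18.7
tcp_pos: [0.4322, 0.1549, 0.2313]
orientation: [-1.548, -0.188, 0.176]
contact_force: [-0.6, 0.2, -0.7]
grip_width: -0.0001
```

```bash
python3 - <<'E'
from mv import *
from bench import r
o=r.get_obs(); print(o["clock"],bpos(o),o["contact_force"])
a=[]
for n,(y,x) in dict(side=(160,225),top=(130,235)).items():
    f=r.grab_frame(n); a.append(cv2.resize(f["frame"][y:y+120,x:x+160],None,fx=2.5,fy=2.5,interpolation=cv2.INTER_CUBIC))
cv2.imwrite("pics/fin.png",np.vstack(a))
E
```

```text
18.7 [-0.1417  0.1778  0.2313] [-0.59137613  0.23877201 -0.71922337]
```

View pics/fin.png

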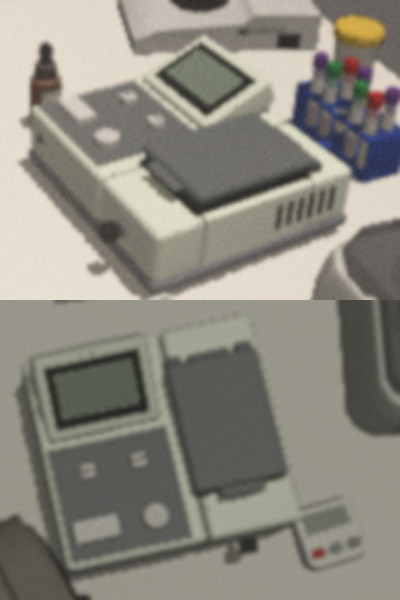

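The lid is shut, the rod is in, the keys are up and nothing has moved. The arm is clear and still, so I'm handing in.

```bash
python3 - <<'E'
from bench import r
print(r.hand_in())
E
```

```text
the job is handed in; nothing more can be done
None
```

I did the four steps in order and handed the job in at about 19 s of the 54 s allowed; the hand-in reports no verdict.

- **Lid:** it came to rest with the fingertip at 91.4 mm, against 92 mm when shut. The force peaked at 43 N, through the fingers. Later pictures show the lid lying flat.
- **Zero key:** pressed down to its stop (tip at 76.9 mm, 15.8 N) with the rod still out, then released.
- **Rod:** pushed in until it would go no further. The forces during the push also pointed upward, which could have meant a finger link was touching the body. I pushed again in the same way, then once with the tool turned 90°. It held at 7.7 N with the knob's front face at about the same place.
- **Read key:** pressed down to its stop (76.9 mm, 15.5 N), then released.

**Last checks:** the final pictures show the lid flat, the rod in and the keys up. The photometer, timer and dropper are where they stood. The cup is outside the last pictures, but the arm never went near it at low height. The arm is clear, and the force reading is at noise level.

**One disagreement:** the images put the rod's travel at about 22 to 23 mm, not the nominal 24 mm (at least 21.5 mm is needed). That is within their blur, so I relied on the firm stop instead.

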